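# Pop the slide scanner's specimen hatch

## Robot

A 7-joint arm with a two-finger parallel gripper is mounted at the origin on the work surface. World frame = base frame: x ahead of the robot, y to its left, z up, the work surface at z = 0. Lengths are in m, angles in rad, forces in N, time in s.
With the tool pointing down it reaches from about 0.4 to 0.9 m from the base axis. Payload 5.5 kg.
Tool frame: the origin (TCP) lies on the centre line of the jaws, within the pads' length; the fingertips stand 17 mm ahead of it and the grasp point (between the pads) lies 2 mm behind it; z points along the fingers, y is the line along which they close (so a half turn about z gives the same grasp; the last joint's range is limited). The gripper opens to 85 mm and grips with 20 to 120 N. Pads are 22 mm wide; open, the fingers measure 114 mm over their backs; the gripper's body (76 mm by 85 mm) begins 54 mm behind the grasp point. The pads swing forward as they close: fully open they stand 13 mm farther back than shut.
Start: joints at [-0.889, 0.501, -0.427, 1.55, 0.221, 1.138, -0.21], TCP at [0.264, 0.594, 0.248] pointing down, gripper open.
Joint ranges: [-2.88, 2.88], [-0.31, 2.03], [-1.54, 1.56], [0.2, 2.42], [-1.41, 4.55], [0.19, 2.02], [-2.57, 2.57]. Speed limits (rad/s): [2.57, 2.57, 3.14, 3.14, 3.14, 3.14, 3.14].

## Interface

Orientations are given as [roll, pitch, yaw] about the fixed x, y, z axes, in that order (R = Rz(yaw) Ry(pitch) Rx(roll)).
In Python, from bench import bot gives the robot as it stands.
- The arm moves only by the tool step_arm, never from a script. Its argument "plan" is a list of rows, each a list of 3 entries, a list of its own where there are three numbers: the opening, from 0 (shut) to 1 (fully open), then the shift along the tool's x, y, z scaled (see below), then the turn about the tool's z scaled (see below). A call has 1 to 20 rows; each row shifts and turns the commanded pose from where the row before left it, along the tool's axes as they then stand; what a row does not reach is not made up. The controller multiplies each number of a shift by 25 mm and each number of a turn by 4 degrees. A row lasts 1/10 s, in which the tool goes at most 50 mm and 8.59 degrees, less where a joint would pass 70% of its speed; a pose out of reach is approached as far as the arm can. A call with a number of a shift or a turn outside -1 to 1 is refused whole. A call with a gripper value outside its range is refused whole. The fingers move at their own pace and stop on an object; "newtons" is the grip in N (left out, the last holds). Time passes only in rows, so rows that do not move let the fingers close. It gives the time, the measured TCP pose, the force, the opening and the grip force at its end, in the units of the state.
- bot.read_state(): the state, without advancing time (a new reading comes with each control period).
- bot.get_image(name): name is "scene" or "top" or "wrist"; returns a dict with "color" (420x560x3 uint8, red, green, blue), "depth" (420x560 float32, m along the optical axis (not along the pixel's ray), 0 where there is no reading), "fov_y" (degrees; the focal length in pixels is half the picture's height over the tangent of half this angle, whatever the lens; pixels are square), "cx", "cy" (the principal point, pixels), "eye" and "attitude" of the camera in the world. Camera axes: x right, y up, looking along -z (the intrinsics and any distortion apply to the point x, -y, -z); pixel columns grow to the right and rows downward; lengths in m; the calibration is good to about 2 mm. A picture is of the moment at which its call begins.
- bot.job_done(): hands the job in; it is judged then, once.
Trained networks look in the newest picture that a camera, given by its name, has taken for a name from the list of things; names that differ only in an ending like _2 or _b are one class to them, and where a whole thing is asked for, a point or a joint stands for the part that bears it (a point fixed in the world has none). Each returns a list of dicts, best first, with "p" (0 to 1); they miss things now and then, are a little off and sometimes report something else, mostly with a low value. They report only what shows in the picture. A call takes as long as a camera call.
- bot.trace(camera, thing): "mask" (420x560 bool, what is visible of it) and "point" ([column, row] in pixels, amid what is visible of it).
- bot.landmark_of(camera, thing): "point" ([column, row] in pixels: a listed point, or the origin of a listed thing).
The state is a dict: "t": time; "q": joint angles; "dq": joint speeds; "effort": joint torques, N m; "ee_pos": TCP position; "tcp_rot": TCP orientation; "ft_force": force on the tool from outside, world axes, zero at the start; "wrist_torque": the same for the moment, N m; "finger_gap": opening from 0.0 (shut) to 1.0 (fully open); "gripper_force": force on a finger pad.
Only numpy, scipy, OpenCV 4.12 (cv2) and the standard library are available. Lean on these libraries where they do the work, as an engineer would, in place of code of your own. Each camera call takes 0.05 s, during which the arm holds its last target. There are 200 camera calls.

## Task

Open the slide scanner's wide specimen hatch by its push-push latch: press the pad at the hatch's free edge once, firmly down until the latch lets go, then take the hand up and well clear so that the hatch can pop up by itself. Watch for at least two seconds that it stays open, without pushing it back down. Leave the narrow hatch of the lamp house beside it shut, and do not lift or shift anything standing about.

Things in the scene. Friction and masses are not known exactly. Their poses are not given: they have to be found in the camera images.
- scanner: Slide scanner module, white painted metal, fixed to the bench, 182 (x) x 126 (y) x 112 mm; origin at the centre of its footprint, on the table. Its x axis points from the free edge of its hatch to the back. An open chamber with glass slides, 136 mm long, lies in front under the hatch; the solid rear hump, x from 46 to 92 mm, is 112 mm high and carries two round caps 10 and 6 mm high.
- specimen_hatch_pad (a point): Centre of the top face of the press pad, a raised grey bar 20 (x) x 70 (y) mm, 3 mm high, along the free edge of the wide hatch; 107 mm above the table when shut, 75 mm from the module's origin towards -x (its own axes). It moves with the hatch and its axes are the hatch's: z square to the hatch, x towards the hinge. To be pressed straight down.
- specimen_hatch_hinge (a point): Fixed point in the middle of the wide hatch's hinge line, 30 mm along the module's x, 96 mm above the table; the pad's centre lies 105 mm in front of it. Once unhooked, the hatch follows the rising finger, damped, and stands fully open about 1.5 s later. A shallow press has no effect; a second full press, on the open hatch, hooks it shut again.
- specimen_hatch (a joint): Angle (rad) of the scanner's wide hatch, a white panel 120 (x) x 122 (y) x 8 mm hinged at its far edge. 0 = shut; positive = open, sprung up to a stop at 0.95; negative = pressed in, solid stop at -0.084 (pad 9 mm down). Pressing the pad down past 7 mm (below -0.067) takes 2 to 4 N (short jolts more) and unhooks the push-push latch.
- latch_pin (a joint): Position (m) of the sliding pin inside the scanner's latch, across the module: about 0 = hooked, shut; above 0.003 = unhooked by a press; below -0.005 = the hatch has popped up past about 0.3 rad since. It stays where the mechanism puts it and cannot be reached by hand.
- lamp_house: Lamp house module, same white paint and height as the scanner, 182 (x) x 126 (y) x 112 mm, fixed, origin and axes as the scanner's; vent slots on its rear hump, and a hatch only 62 mm wide between two fixed shoulders 104 mm high. Not to be opened. The scanner, the lamp house and the power unit stand left, middle and right and change places from start to start.
- lamp_hatch (a joint): Angle (rad) of the lamp house's narrow hatch: the same kind of latch and values as the wide hatch. To be left at 0.
- power_unit: Plain white power unit, fixed, 170 (x) x 120 (y) x 96 mm, no hatch, slots on top, two knobs in front; origin at the centre of its footprint. Leave alone.
- vial: Small amber vial, 28 mm across, 60 mm high, loose, in front of the modules; origin under its centre. Leave alone.
- jar: Glass jar with a metal cap, 44 mm across, 70 mm high, loose, behind the modules; origin under its centre. Leave alone.
- mouse: Black computer mouse 105 x 60 x 33 mm, loose, near the robot on its right; origin under its centre. Leave alone.
- slide_box: Flat grey slide box 85 x 100 x 34 mm, loose, near the robot on its left; origin under its centre. Leave alone.
- beaker: Steel beaker 70 mm across, 95 mm high, loose, at the right; origin under its centre. Leave alone.
- dishes: Two stacked clear culture dishes joined as one piece, 90 mm across, 30 mm high, loose, behind the modules; origin under the centre. Leave alone.
- reagent: Glass bottle with a black cap, 60 mm across, 130 mm high, loose, at the left; origin under its centre. Leave alone.

How it is judged:
By the outcome, as a careful person would: the job done as asked, in the order asked, and still so for the second after the job is handed in, with the robot touching nothing.
It also fails if it takes over 35 s, if anything falls off the work surface, if the arm or the gripper's body presses on something with over 40 N, if the wrist force passes 120 N, or if a joint passes its speed limit or range.

## Working session

There is one attempt and no reset: what is moved stays moved. The work goes in short steps, Python scripts to look and compute and a tool call to move; the robot and the scene stay as the last step left them, time stands still between calls to the robot, and variables do not carry over. Pictures are saved under pics/ and viewed, at most 10 in all, crops included, and the job is handed in when it is done.

Besides the shell and the picture viewer there is one more tool, called after "Call:" in YAML: its name, and indented under it one key for each argument. step_arm: Moves the arm, as the interface text tells. Shifts and turns lie within -1 to 1; 1 stands for 25 mm of shift or 4 degrees of turn. Its arguments: {"type":"object","properties":{"plan":{"type":"array"},"newtons":{"type":"number"}},"required":["plan"]}

```bash
mkdir -p pics; cat > h.py <<'E'
import numpy as np, cv2
from scipy.spatial.transform import Rotation as R
from bench import bot
def rot(a):
    a=np.array(a,float)
    return a if a.shape==(3,3) else (R.from_euler('xyz',a).as_matrix() if a.size==3 else R.from_quat(a).as_matrix())
def cloud(im):
    d=im['depth'];h,w=d.shape;f=h/2/np.tan(np.radians(im['fov_y'])/2)
    c,r=np.meshgrid(np.arange(w),np.arange(h))
    P=np.stack([(c-im['cx'])/f*d,-(r-im['cy'])/f*d,-d],-1)
    return P@rot(im['attitude']).T+np.array(im['eye'])
E
python3 - <<'E'
from h import *
print(bot.read_state())
ims=[]
for n in ['scene','top']:
    im=bot.get_image(n); P=cloud(im); ims.append(im['color'])
    print(n,{k:im[k] for k in im if k not in('color','depth')})
    for t in ['specimen_hatch_pad','scanner','lamp_house','power_unit','specimen_hatch_hinge']:
        for o in bot.landmark_of(n,t)[:2]:
            c,r=np.round(o['point']).astype(int); print(t,round(o['p'],2),c,r,P[r,c].round(3) if 0<=r<420 and 0<=c<560 else '')
    for t in ['scanner','specimen_hatch','lamp_house','lamp_hatch','power_unit','vial','reagent']:
        for o in bot.trace(n,t)[:2]:
            m=o['mask']&(im['depth']>0); print('tr',t,round(o['p'],2),np.round(o['point']),np.median(P[m],0).round(3),P[m].max(0).round(3))
    cv2.imwrite(f'pics/{n}.png',im['color'][:,:,::-1])
E
```

```text
{'t': 0.0, 'q': array([-0.88880555,  0.50184835, -0.42680547,  1.55147776,  0.22080093,
        1.13828187, -0.21031437]), 'dq': array([ 0.00051309, -0.00039868,  0.00092099, -0.0011133 ,  0.00097907,
        0.00029727, -0.00023737]), 'effort': array([-5.06436936e-04, -5.69513869e+01, -5.81684411e+00, -2.80941385e+01,
        1.04875534e-02,  1.18860058e-02, -1.62668437e-05]), 'ee_pos': array([0.26408593, 0.59320158, 0.24724871]), 'tcp_rot': array([-3.13963768e+00, -7.26531848e-05,  2.72286072e+00]), 'ft_force': array([ 1.1447913 ,  0.22462224, -0.67310557]), 'wrist_torque': array([-0.03474622,  0.05009007, -0.02721283]), 'gripper_force': 0.0, 'finger_gap': 0.9993795737604765}
scene {'fov_y': 48.547368148366466, 'cx': 281.5196043920906, 'cy': 209.9191153770605, 'eye': array([1.31865082, 0.22885918, 1.2744811 ]), 'attitude': array([0.58674485, 0.00982174, 1.86329206])}
specimen_hatch_pad 0.89 379 232 [0.571 0.289 0.104]
specimen_hatch_pad 0.55 296 183 [ 0.409 -0.007  0.025]
scanner 0.97 362 272 [0.721 0.266 0.122]
lamp_house 0.87 282 242 [0.687 0.028 0.112]
power_unit 0.56 197 202 [ 
[... 1237 characters left out ...]
r scanner 0.83 [208. 182.] [0.642 0.252 0.104] [0.771 0.359 0.129]
tr scanner 0.29 [206. 190.] [0.616 0.267 0.104] [0.69  0.34  0.115]
tr specimen_hatch 0.97 [202. 189.] [0.617 0.268 0.104] [0.69  0.364 0.115]
tr lamp_house 0.57 [280. 191.] [0.618 0.003 0.104] [0.747 0.081 0.124]
tr lamp_hatch 0.86 [281. 201.] [ 0.591 -0.003  0.104] [0.666 0.037 0.115]
tr power_unit 0.56 [367. 212.] [ 0.558 -0.302  0.095] [ 0.671 -0.23   0.106]
tr vial 0.44 [280. 250.] [ 0.401 -0.009  0.06 ] [0.411 0.002 0.067]
tr vial 0.23 [275. 148.] [0.798 0.02  0.03 ] [0.844 0.066 0.043]
tr reagent 0.73 [144. 211.] [0.531 0.476 0.086] [0.574 0.548 0.137]
tr reagent 0.28 [184. 269.] [0.339 0.338 0.033] [0.385 0.391 0.043]
```

```bash
python3 - <<'E'
from h import *
for n in ['scene','top']:
    im=bot.get_image(n); P=cloud(im)
    o=bot.trace(n,'specimen_hatch')[0]; m=o['mask']&(im['depth']>0)&(P[...,2]>.09)&(P[...,2]<.118)
    m=cv2.erode(m.astype(np.uint8),np.ones((2,2)))>0
    print(n,cv2.minAreaRect(P[m][:,:2].astype(np.float32)*1000))
    g=im['color'].max(-1)
    q=m&(g<np.median(g[m])*.85); print(np.median(g[m]),q.sum(),P[q].mean(0).round(4), cv2.minAreaRect(P[q][:,:2].astype(np.float32)*1000))
a=cv2.imread('pics/scene.png')
cv2.imwrite('pics/sc.png',cv2.resize(a[120:330,180:480],None,fx=2.6,fy=2.6,interpolation=cv2.INTER_CUBIC))
E
```

```text
scene ((619.458740234375, 270.8617858886719), (117.07826232910156, 122.69916534423828), 75.4890365600586)
138.0 263 [0.6067 0.2731 0.1043] ((619.4972534179688, 270.7623596191406), (108.37674713134766, 122.65446472167969), 75.3154067993164)
top ((616.706787109375, 265.7830505371094), (118.64493560791016, 122.53465270996094), 76.9813461303711)
182.0 166 [0.59   0.2652 0.1058] ((614.1786499023438, 258.3834228515625), (102.65454864501953, 123.49823760986328), 75.57535552978516)
```

View pics/sc.png

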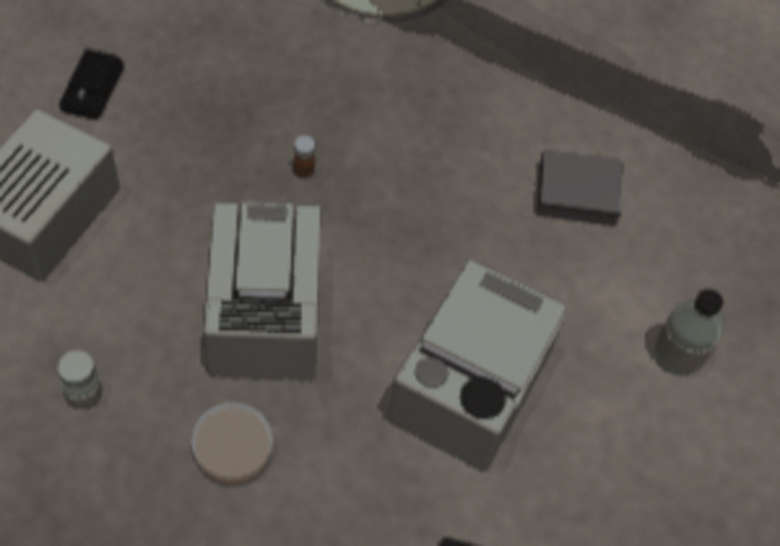

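View pics/top.png

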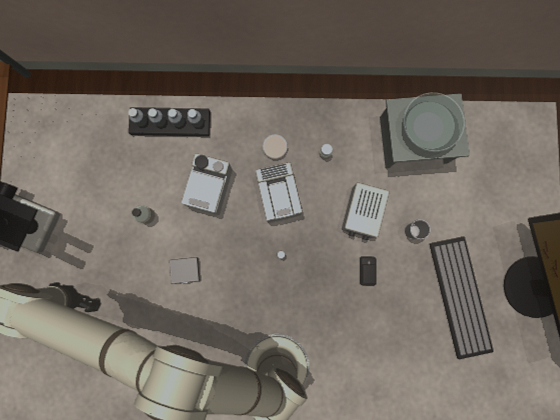

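Scene crop: scanner on the right of the crop, with its pad at about crop (512,292), which is full (377,232). The lamp house is in the middle and the power unit on the left. Top view: scanner at (207,185), pad at (199,203), caps behind, and nothing tall on the path except the bottle at (143,214). The pad is at about (0.574, 0.279, 0.107) and the scanner yaw is about -14°.

Call:
step_arm:
  plan:
    - [0,[-0.4,-0.15,0],0]
    - [0,[-0.9,-0.35,0],0]
    - [0,[-0.9,-0.35,0],0]
    - [0,[-0.9,-0.35,0],0]
    - [0,[-0.9,-0.35,0],0]
    - [0,[-0.9,-0.35,0],0]
    - [0,[-0.9,-0.35,0],0]
    - [0,[-0.9,-0.35,0],0]
    - [0,[-0.9,-0.35,0],0]
    - [0,[-0.9,-0.35,0],0]
    - [0,[-0.9,-0.35,0],0]
    - [0,[-0.9,-0.35,0],0]
    - [0,[-0.9,-0.35,0],0]
    - [0,[-0.9,-0.35,0],0]
    - [0,[-0.9,-0.35,0],0]
    - [0,[-0.9,-0.35,0],0]
    - [0,[-0.9,-0.35,0],0]
    - [0,[-0.9,-0.35,0],0]
    - [0,[-0.5,-0.2,0],0]
    - [0,[0,0,0],0]
  newtons: 30

```text
t: 3.5
ee_pos: [0.5721, 0.2822, 0.2481]
tcp_rot: [-3.141, 0.001, 2.718]
ft_force: [-0.6, -0.9, 0.4]
finger_gap: 0.001
gripper_force: 0.0
```

```bash
python3 - <<'E'
from h import *
im=bot.get_image('wrist'); P=cloud(im); s=bot.read_state()
for t in ['specimen_hatch_pad','lamp_hatch']:
    for o in bot.landmark_of('wrist',t)[:2]:
        c,r=np.round(o['point']).astype(int); print(t,round(o['p'],2),c,r,P[r,c].round(4))
for o in bot.trace('wrist','specimen_hatch_pad')[:1]:
    m=o['mask']&(im['depth']>0); print(o['p'],np.median(P[m],0).round(4))
    g=(P[...,2]>.1065)&(P[...,2]<.1095)&m; print(g.sum(),P[g].mean(0))
print(s['ee_pos'],s['ft_force'],s['t'])
cv2.imwrite('pics/w1.png',im['color'][:,:,::-1])
E
```

```text
specimen_hatch_pad 0.74 278 200 [0.5719 0.2816 0.1066]Traceback (most recent call last):
  File "<stdin>", line 4, in <module>
ValueError: it knows: beaker, dishes, jar, lamp_house, mouse, power_unit, reagent, scanner, slide_box, specimen_hatch_hinge, specimen_hatch_pad, vial
```

Call:
step_arm:
  plan:
    - [0,[0,0,0.4],-0.5]
    - [0,[0,0,0.7],-0.5]
    - [0,[0,0,0.7],-0.5]
    - [0,[0,0,0.7],-0.5]
    - [0,[0,0,0.7],-0.5]
    - [0,[0,0,0.7],0]
    - [0,[0,0,0.4],0]
    - [0,[0,0,0.2],0]
    - [0,[0,0,0],0]
    - [0,[0,0,0],0]

```text
t: 4.6
ee_pos: [0.5705, 0.2858, 0.1364]
tcp_rot: [3.141, 0.001, 2.898]
ft_force: [0.2, 0.3, 0.0]
finger_gap: 0.002
gripper_force: 0.0
```

```bash
python3 - <<'E'
from h import *
im=bot.get_image('wrist'); P=cloud(im); s=bot.read_state()
for o in bot.landmark_of('wrist','specimen_hatch_pad')[:2]:
        c,r=np.round(o['point']).astype(int); print(round(o['p'],2),c,r,P[r,c].round(4))
print(s['ee_pos'],s['ft_force'],s['t'])
cv2.imwrite('pics/w1.png',im['color'][:,:,::-1])
E
```

```text
0.84 271 251 [0.5586 0.2848 0.1356]
[0.57073125 0.28582101 0.13673727] [-0.21723555 -0.20373465 -0.17745421] 4.65
```

View pics/w1.png

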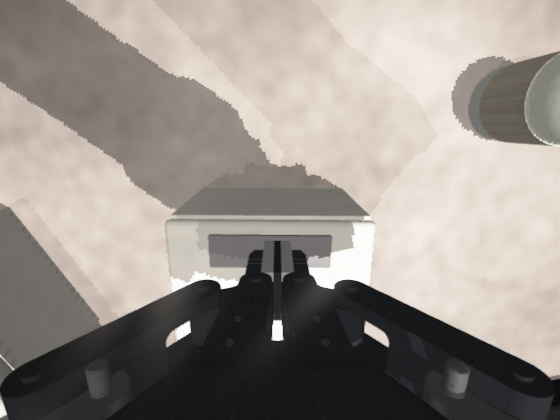

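The picture shows the closed fingers (column 278) over the grey pad (columns 208-331, rows 235-268), so they are well placed. Pressing now.

Call:
step_arm:
  plan:
    - [0,[0,0,0.2],0]
    - [0,[0,0,0.2],0]
    - [0,[0,0,0.1],0]
    - [0,[0,0,0.1],0]
    - [0,[0,0,0.1],0]
    - [0,[0,0,0.1],0]
    - [0,[0,0,0],0]

```text
t: 5.4
ee_pos: [0.5698, 0.2854, 0.1157]
tcp_rot: [-3.141, -0.001, 2.898]
ft_force: [-1.8, 0.2, 3.2]
finger_gap: 0.004
gripper_force: 1.4
```

Call:
step_arm:
  plan:
    - [0,[0,0,0.05],0]
    - [0,[0,0,0],0]

```text
t: 5.6
ee_pos: [0.5698, 0.2854, 0.1154]
tcp_rot: [-3.141, -0.0, 2.898]
ft_force: [-4.7, -1.1, 10.4]
finger_gap: -0.002
gripper_force: 4.9
```

Solid stop reached, so the latch should have let go. Moving up and then clear towards the robot.

Call:
step_arm:
  plan:
    - [0,[0,0,-0.4],0]
    - [0,[0,0,-0.7],0]
    - [0,[0,0,-0.9],0]
    - [0,[0.2,0,-0.9],0]
    - [0,[0.5,0,-0.9],0]
    - [0,[0.7,0,-0.9],0]
    - [0,[0.7,0,-0.9],0]
    - [0,[0.7,0,-0.9],0]
    - [0,[0.7,0,-0.5],0]
    - [0,[0.6,0,-0.2],0]
    - [0,[0.3,0,0],0]
    - [0,[0,0,0],0]
    - [0,[0,0,0],0]
    - [0,[0,0,0],0]
    - [0,[0,0,0],0]

```text
t: 7.1
ee_pos: [0.4641, 0.3113, 0.2938]
tcp_rot: [-3.141, -0.001, 2.896]
ft_force: [0.4, -0.3, -0.4]
finger_gap: -0.001
gripper_force: 0.0
```

Call:
step_arm:
  plan:
    - [0,[0,0,0],0]
    - [0,[0,0,0],0]
    - [0,[0,0,0],0]
    - [0,[0,0,0],0]
    - [0,[0,0,0],0]
    - [0,[0,0,0],0]
    - [0,[0,0,0],0]
    - [0,[0,0,0],0]
    - [0,[0,0,0],0]
    - [0,[0,0,0],0]

```text
t: 8.1
ee_pos: [0.4635, 0.3119, 0.2946]
tcp_rot: [3.142, -0.0, 2.897]
ft_force: [0.9, 0.4, 0.0]
finger_gap: 0.001
gripper_force: 0.0
```

```bash
cat > look.py <<'E'
from h import *
import sys
im=bot.get_image('scene'); P=cloud(im); s=bot.read_state()
for t in ['specimen_hatch','lamp_hatch']:
    for o in bot.trace('scene',t)[:1]:
        m=o['mask']&(im['depth']>0); print(t,round(o['p'],2),np.median(P[m],0).round(3),np.percentile(P[m],[2,98],axis=0).round(3))
for o in bot.landmark_of('scene','specimen_hatch_pad')[:1]:
    c,r=np.round(o['point']).astype(int); print(round(o['p'],2),c,r,P[r,c].round(4))
print(s['ee_pos'],s['ft_force'],s['t'])
cv2.imwrite(f'pics/{sys.argv[1]}.png',im['color'][:,:,::-1])
E
python3 look.py s2
```

```text
specimen_hatch 0.84 [0.644 0.264 0.152] [[0.603 0.206 0.101]
 [0.684 0.321 0.198]]
lamp_hatch 0.87 [ 0.597 -0.003  0.104] [[ 0.531 -0.041  0.032]
 [ 0.654  0.034  0.11 ]]
0.65 371 230 [0.6232 0.2626 0.1864]
[0.4635235  0.3118844  0.29455561] [ 0.12506568  0.41399608 -0.20367403] 8.15
```

View pics/s2.png

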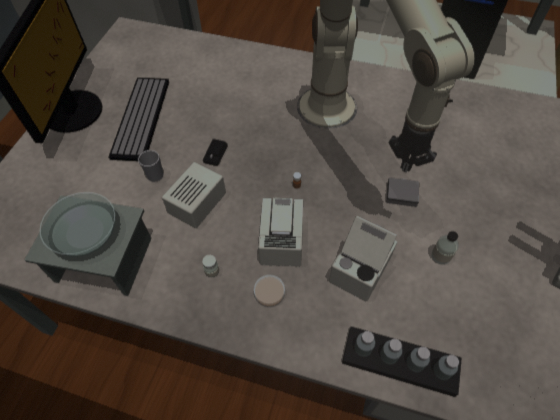

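The picture shows the wide hatch standing up at (368,243) with its edge at z of about 0.2 m. The lamp hatch is shut at (282,215) and the hand is clear. Now watching for over two seconds.

Call:
step_arm:
  plan:
    - [0,[0,0,0],0]
    - [0,[0,0,0],0]
    - [0,[0,0,0],0]
    - [0,[0,0,0],0]
    - [0,[0,0,0],0]
    - [0,[0,0,0],0]
    - [0,[0,0,0],0]
    - [0,[0,0,0],0]
    - [0,[0,0,0],0]
    - [0,[0,0,0],0]
    - [0,[0,0,0],0]
    - [0,[0,0,0],0]
    - [0,[0,0,0],0]
    - [0,[0,0,0],0]
    - [0,[0,0,0],0]
    - [0,[0,0,0],0]
    - [0,[0,0,0],0]
    - [0,[0,0,0],0]
    - [0,[0,0,0],0]
    - [0,[0,0,0],0]

```text
t: 10.3
ee_pos: [0.4635, 0.3119, 0.2945]
tcp_rot: [-3.142, -0.0, 2.897]
ft_force: [-0.1, 0.2, -0.7]
finger_gap: 0.001
gripper_force: 0.0
```

Call:
step_arm:
  plan:
    - [0,[0,0,0],0]
    - [0,[0,0,0],0]
    - [0,[0,0,0],0]
    - [0,[0,0,0],0]
    - [0,[0,0,0],0]
    - [0,[0,0,0],0]
    - [0,[0,0,0],0]
    - [0,[0,0,0],0]
    - [0,[0,0,0],0]
    - [0,[0,0,0],0]

```text
t: 11.3
ee_pos: [0.4635, 0.3119, 0.2946]
tcp_rot: [3.142, -0.0, 2.897]
ft_force: [0.2, -0.2, -0.1]
finger_gap: -0.0
gripper_force: 0.0
```

```bash
python3 look.py s3
```

```text
specimen_hatch 0.77 [0.644 0.264 0.152] [[0.602 0.205 0.096]
 [0.686 0.321 0.199]]
lamp_hatch 0.78 [ 0.595 -0.001  0.104] [[ 0.53  -0.039  0.094]
 [ 0.651  0.034  0.11 ]]
0.88 371 230 [0.6252 0.2625 0.1897]
[0.4635155  0.31187403 0.29456089] [ 0.56604018  0.04062885 -0.5822118 ] 11.35
```

```bash
python3 -c "
from bench import bot
print(bot.job_done())"
```

```text
the job is handed in; nothing more can be done
None
```

The wide specimen hatch is open after one press and was still fully open 3 s later with the hand well clear; the lamp hatch is still shut, nothing else was touched, and the job is handed in.

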